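# Make up the steamer and hold its lid ready

### The job

Make up the bun steamer: set the empty wooden basket squarely on top of the basket with the buns, edges flush, and let go of it. Then take the lid by its bar, lift it over the tops of the spice jars, and finish still holding it level, square and centred just above the upper basket, about 15 mm clear of its rim and touching nothing but the gripper. Leave the bun basket, the jars, the fruit and the tin where they are, and bump no jar on the way.

Things in the scene. Friction and masses are not known exactly. Their poses are not given: they have to be found in the camera images.
- lower_basket: Square light-wood basket, 104x104 mm outside, 46 mm high, walls 8 mm with a flat top rim, no bar; four white buns in it, all below the rim and part of it. 0.45 kg, loose, on the worktop. Origin: centre of the underside; x and y parallel to its sides, z up.
- upper_basket: Empty square light-wood basket, 104x104 mm, 46 mm high, walls 8 mm; top of its slatted floor 5 mm above the underside. Carried by a dark bar, 14 mm wide in x, 14 mm high, along its y axis from wall to wall through the middle, 27 to 41 mm above the underside; 37 mm free on each side of it. 0.2 kg. Origin: centre of the underside; x, y parallel to its sides, z up.
- steamer_lid: Square flat lid of light wood, 104x104 mm, 10 mm thick, with a dark wooden grip bar on top: 14 mm wide in x, 64 mm long in y, centred, from 10 to 43 mm above the underside. 0.16 kg. Origin: centre of the underside; x, y parallel to its sides, z up.
- jar_1: Spice jar, glass with a dark cap, 41 mm diameter, 105 mm high, loose, one of three in a row that parts the lid from the two baskets. Origin: centre of the underside.
- jar_2: Spice jar like jar_1.
- jar_3: Spice jar like jar_1.
- tin: Round food tin, 75 mm diameter, 58 mm high, at the back. Origin: centre of the underside.
- apple: Red apple, about 74 mm, at the back. Origin: its underside.
- orange: Orange, about 74 mm, at the back. Origin: its underside.
Mind the look-alikes: they are no part of the job. Leave any purple or turquoise look-alike of the jar_2 alone.

How it is judged:
By the outcome, as a careful person would: the job done as asked, in the order asked, and still so for the second after the job is handed in, while the arm keeps its last pose, push and grip.
It also fails if it takes over 64 s, if anything falls off the work surface, if the arm or the gripper's body presses on something with over 40 N, if the wrist force passes 120 N, or if a joint passes its speed limit or range.

### The arm

A 6-joint arm with a two-finger parallel gripper is mounted at the origin on a cart in front of the work surface, level with it; the furniture and walls round the work are solid. World frame = base frame: x ahead of the robot, y to its left, z up, the work surface at z = 0. Lengths are in m, angles in rad, forces in N, time in s.
With the tool pointing down it reaches from about 0.425 to 0.95 m from the base axis. Payload 3.5 kg.
Tool frame: the origin (TCP) lies midway between the tips of the shut fingers; the grasp point (between the pads) lies behind it (bot.grip_point_offset is the z of the grasp point in the tool frame, in m); z points along the fingers, y is the line along which they close (so a half turn about z gives the same grasp; the last joint's range is limited). The gripper opens to 85 mm and grips with 20 to 120 N. Pads are 22 mm wide; open, the fingers measure 114 mm over their backs; the gripper's body (76 mm by 85 mm) begins 54 mm behind the grasp point. The pads swing forward as they close: fully open they stand 13 mm farther back than shut.
Start: joints at [0.958, 0.286, 1.577, -0, 1.279, -0.15], TCP at [0.301, 0.604, 0.231] pointing down, gripper open.
Joint ranges: [-2.77, 2.77], [-0.9, 2.22], [0.21, 2.48], [-1.53, 4.67], [0.24, 2.81], [-2.84, 2.84]. Speed limits (rad/s): [2.79, 2.79, 3.14, 3.14, 3.14, 3.14].

### API

Orientations are given as a 3x3 rotation matrix whose columns are the frame's x, y, z axes.
In Python, from station import bot gives the robot as it stands. Calls block until the motion is done:
- bot.goto(position, orientation): joint-space move of the TCP to a pose.
- bot.movel(position, v=0.15, rotation=None): straight line of the TCP; rotation=None keeps the orientation; v is the mean speed in m/s.
- bot.move_j(angles): joint-space move.
- bot.command_gripper(opening, grip_force=None): finger opening in m; grip_force is the grip in N (None keeps the last); returns when the fingers have stopped.
- bot.dwell(seconds).
- bot.ik(position, orientation): joint angles nearest the present ones, or None.
- bot.read_state(): the state.
- bot.camera(name): name is "scene" or "top"; returns the picture (400x640x3 uint8, red, green, blue); there is no depth.
- bot.camera_params(name): a dict with "fx", "fy", "cx", "cy" (pixels), "rvec" (rotation vector, rad) and "tvec" (3), from world to camera coordinates, as OpenCV has them. Camera axes: x right, y down, z forward; pixel columns grow to the right and rows downward; lengths in m; the calibration is good to about 2 mm. A picture is of the moment at which its call begins. camera_params takes no time and is no camera call.
A pose or a line that the arm cannot do raises bot.IKError and nothing moves.
- bot.finish_job(): hands the job in; it is judged then, once.
Trained networks look in the newest picture that a camera, given by its name, has taken for a name from the list of things; names that differ only in an ending like _2 or _b are one class to them, and where a whole thing is asked for, a point or a joint stands for the part that bears it (a point fixed in the world has none). Each returns a list of dicts, best first, with "conf" (0 to 1); they miss things now and then, are a little off and sometimes report something else, mostly with a low value. They report only what shows in the picture. A call takes as long as a camera call. They do not tell look-alikes from the thing itself.
- bot.silhouettes(name, camera): "region" (400x640 bool, what is visible of it) and "box" ([left, top, right, bottom] in pixels, round what is visible of it).
The state is a dict: "clock": time; "joint_positions": joint angles; "qd": joint speeds; "tau": joint torques, N m; "tool_pos": TCP position; "eef_rot": TCP orientation; "force": force on the tool from outside, world axes, zero at the start; "moment": the same for the moment, N m; "width": finger opening in m; "finger_force": force on a finger pad.
Only numpy, scipy, OpenCV 4.12 (cv2) and the standard library are available. Lean on these libraries where they do the work, as an engineer would, in place of code of your own. Each camera call takes 0.05 s, during which the arm holds its last target. There are 200 camera calls.

## Working session

There is one attempt and no reset: what is moved stays moved. The work goes in short steps, each a Python script; the robot and the scene stay as the last script left them, time stands still between calls to the robot, and variables do not carry over. Pictures are saved under pics/ and viewed, at most 10 in all, crops included, and the job is handed in when it is done.

```bash
mkdir -p pics; ls
python3 - <<'E'
from station import bot
import cv2,numpy as np
for n in("scene","top"):
    im=bot.camera(n); cv2.imwrite(f"pics/{n}0.png",im[:,:,::-1])
    p=bot.camera_params(n); print(n,{k:np.round(v,4).tolist() for k,v in p.items()})
    R=cv2.Rodrigues(np.array(p["rvec"]))[0]; print(-R.T@np.array(p["tvec"]))
    for o in("lower_basket","upper_basket","steamer_lid","jar_1"):
        print(o,[(round(float(d["conf"]),2),np.round(d["box"]).tolist(),int(d["region"].sum())) for d in bot.silhouettes(o,n)])
s=bot.read_state();print(s,bot.grip_point_offset)
E
```

```text
pics
scene {'fx': 391.1288, 'fy': 391.1288, 'cx': 317.4595, 'cy': 194.9562, 'rvec': [1.9899, -1.1085, 0.5768], 'tvec': [-0.3168, 0.3339, 0.4431]}
[ 0.02740882 -0.34248615  0.53864335]
lower_basket [(0.87, [178.0, 175.0, 249.0, 232.0], 2434)]
upper_basket [(0.83, [233.0, 192.0, 305.0, 251.0], 2486)]
steamer_lid [(0.57, [338.0, 250.0, 408.0, 311.0], 2831)]
jar_1 [(0.88, [294.0, 148.0, 311.0, 201.0], 876), (0.85, [332.0, 169.0, 354.0, 221.0], 937), (0.82, [286.0, 215.0, 308.0, 270.0], 1253), (0.66, [232.0, 190.0, 303.0, 253.0], 2503), (0.59, [410.0, 186.0, 440.0, 242.0], 1180), (0.58, [304.0, 194.0, 332.0, 245.0], 1140), (0.58, [367.0, 182.0, 392.0, 239.0], 1129)]
top {'fx': 402.6647, 'fy': 402.6647, 'cx': 323.4586, 'cy': 201.5366, 'rvec': [2.1888, -2.1736, 0.1289], 'tvec': [-0.0287, 0.6246, 0.8435]}
[ 0.53971916 -0.00656277  0.90062592]
lower_basket [(0.59, [205.0, 242.0, 258.0, 297.0], 2675)]
upper_basket [(0.7, [261.0, 235.0, 317.0, 289.0], 2440)]
steamer_lid [(0.82, [373.0, 242.0, 426.0, 291.0], 2252)]
jar_1 [(0.93, [327.0, 241.0, 350.0, 261.0], 364), (0.91, [407.0, 183.0, 438.0, 20
[... 327 characters left out ...]
642e-05,
        1.27857130e+00, -1.49991642e-01]), 'qd': array([-0.00075729, -0.00102265, -0.0010581 , -0.00046302, -0.00236412,
        0.0009413 ]), 'tau': array([-8.83779467e-04, -4.05461955e+01, -2.92554849e+01, -1.40972056e-04,
        1.18678734e-03, -3.29315625e-06]), 'tool_pos': array([0.30132635, 0.60398344, 0.23127669]), 'eef_rot': array([[-8.94799323e-01,  4.46468555e-01, -2.27887649e-05],
       [ 4.46468555e-01,  8.94799322e-01, -5.44038055e-05],
       [-3.89821705e-06, -5.88549553e-05, -9.99999998e-01]]), 'force': array([-0.89344939, -0.01507187, -0.10736659]), 'moment': array([-0.00968512, -0.03319009,  0.00196669]), 'finger_force': 0.0, 'width': 0.08561219646678936} -0.0187
```

View pics/scene0.png

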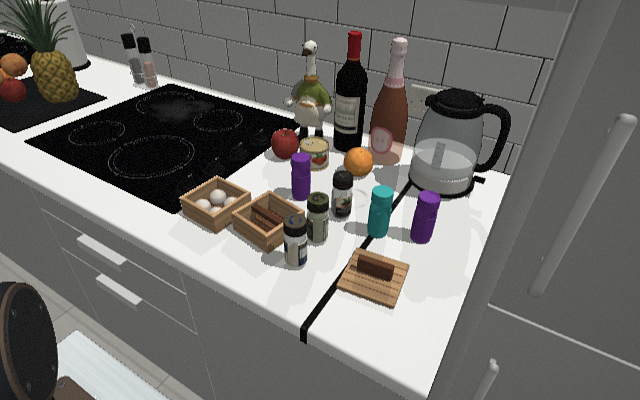

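View pics/top0.png

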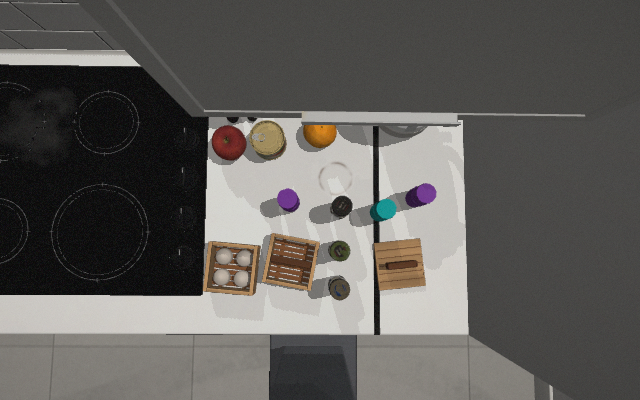

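The scene view shows the bun basket at about (215,203), the upper basket at (269,221) and the lid at (373,277). In the top view they are at (232,268), (291,262) and (400,265). The real jars are at (341,206), (340,251) and (340,288) in the top view. The purple and turquoise ones are look-alikes.

```bash
cat > h.py <<'E'
import cv2,numpy as np
from station import bot
from scipy.optimize import minimize
P={n:bot.camera_params(n) for n in("scene","top")}
def K(p): return np.array([[p["fx"],0,p["cx"]],[0,p["fy"],p["cy"]],[0,0,1.]])
def proj(n,X):
    p=P[n]; return cv2.projectPoints(np.array(X,float).reshape(-1,1,3),np.array(p["rvec"]),np.array(p["tvec"]),K(p),None)[0][:,0]
def box(hx,hy,z0,z1): return np.array([[sx*hx,sy*hy,z] for sx in(-1,1) for sy in(-1,1) for z in(z0,z1)])
BASK=[box(.052,.052,0,.046)]; LID=[box(.052,.052,0,.010),box(.007,.032,.010,.043)]
def put(X,q,z=0):
    c,s=np.cos(q[2]),np.sin(q[2]); return X@np.array([[c,s,0],[-s,c,0],[0,0,1]])+[q[0],q[1],z]
S=4
def render(n,parts,q,z=0):
    m=np.zeros((400*S,640*S),np.uint8)
    for X in parts:
        h=cv2.convexHull(((proj(n,put(X,q,z))+.5)*S*16-8).astype(np.int32)); cv2.fillConvexPoly(m,h,1,shift=4)
    return cv2.resize(m.astype(np.float32),(640,400),interpolation=cv2.INTER_AREA)
def ray(n,uv,z):
    p=P[n];R=cv2.Rodrigues(np.array(p["rvec"]))[0];C=-R.T@np.array(p["tvec"])
    d=R.T@np.linalg.inv(K(p))@[*uv,1]; return C+d*(z-C[2])/d[2]
def fit(regs,parts,q0,z=0):
    def cost(q): return sum(np.abs(render(n,parts,q,z)-r).sum()/r.sum() for n,r in regs.items())
    best=None
    for a in q0[2]+np.array([0,.12,-.12]):
        sim=np.array([[q0[0],q0[1],a]]*4); sim[1:]+=np.diag([.012,.012,.1])
        r=minimize(cost,sim[0],method="Nelder-Mead",options=dict(initial_simplex=sim,xatol=1e-4,fatol=1e-4,maxiter=120))
        if best is None or r.fun<best.fun: best=r
    return best.x,best.fun
E
python3 - <<'E'
from h import *
ims={n:bot.camera(n) for n in P}
for o,parts in(("lower_basket",BASK),("upper_basket",BASK),("steamer_lid",LID)):
    regs={n:bot.silhouettes(o,n)[0] for n in P}
    b=regs["top"]["box"]; q0=[*ray("top",[(b[0]+b[2])/2,(b[1]+b[3])/2],.03)[:2],0]
    for sel in(("top",),("scene",),("top","scene")):
        q,f=fit({n:regs[n]["region"] for n in sel},parts,q0); print(o,sel,np.round(q,4),round(f,3))
    for n in P:
        for X in parts:
            h=cv2.convexHull(proj(n,put(X,q)).astype(np.float32)); regs[n].setdefault("h",[]).append(h)
    for n in P: ims.setdefault(n+"h",[]).extend(regs[n]["h"])
def crop(n,x0,y0,w,h,s):
    c=cv2.resize(ims[n][y0:y0+h,x0:x0+w],None,fx=s,fy=s,interpolation=cv2.INTER_CUBIC)[:,:,::-1].copy()
    for g in ims[n+"h"]: cv2.polylines(c,[((g-[x0,y0]+.5)*s).astype(np.int32)],True,(0,0,255),1)
    return c
cv2.imwrite("pics/fit.png",np.vstack([crop("top",195,225,240,75,3.3)[:,:790],crop("scene",170,165,240,150,3.3)[:340,:790]]))
for d in bot.silhouettes("jar_1","top"):
    m=d["region"]; v,u=np.nonzero(m); print(round(float(d["conf"]),2),d["box"],ray("top",[u.mean(),v.mean()],.08)[:2])
E
```

```text
lower_basket ('top',) [ 0.4823  0.1711 -0.0912] 0.03
lower_basket ('scene',) [ 0.4822  0.175  -0.0664] 0.107
lower_basket ('top', 'scene') [ 0.4819  0.1719 -0.0882] 0.163
upper_basket ('top',) [ 0.4967  0.0443 -0.1803] 0.096
upper_basket ('scene',) [ 0.4983  0.0496 -0.1645] 0.264
upper_basket ('top', 'scene') [ 0.4968  0.0449 -0.1768] 0.377
steamer_lid ('top',) [ 0.4908 -0.1922  0.1131] 0.027
steamer_lid ('scene',) [ 0.4905 -0.1905  0.1206] 0.045
steamer_lid ('top', 'scene') [ 0.4907 -0.1915  0.1136] 0.081
0.85 [275.6, 187.7, 299.8, 213.1] [0.622794   0.04949108]
0.8 [406.7, 182.8, 437.8, 203.8] [ 0.63538076 -0.22408948]
0.72 [332.5, 197.5, 352.6, 216.0] [ 0.60963753 -0.05957066]
0.67 [327.3, 242.5, 349.5, 259.9] [ 0.52158551 -0.05565397]
0.64 [329.7, 273.6, 350.4, 296.5] [ 0.44760694 -0.05437607]
0.63 [371.9, 198.5, 394.2, 220.7] [ 0.60344107 -0.14443876]
```

View pics/fit.png

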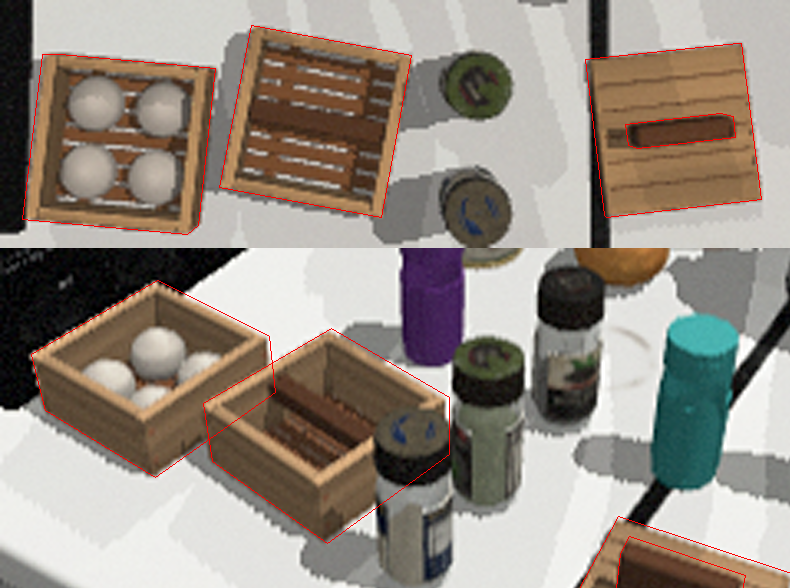

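The top-view outlines sit on the edges to about a pixel, and the bar axes match the yaws. Next I grasp the upper basket by its bar and carry it above the bun basket, then check the pose in the hand.

```bash
cat >> h.py <<'E'
def rot(yaw,sgn=1):
    y=sgn*np.array([np.cos(yaw),np.sin(yaw),0]); z=np.array([0,0,-1.]); return np.column_stack([np.cross(y,z),y,z])
def pick_sign(pos,yaw):
    c=[(abs(j[5]),s) for s in(1,-1) if (j:=bot.ik(pos,rot(yaw,s))) is not None]; print(c); return min(c)[1]
def st(t=""):
    s=bot.read_state(); print(t,"t",round(s["clock"],2),"pos",np.round(s["tool_pos"],4),"F",np.round(s["force"],2),"M",np.round(s["moment"],2),"w",round(s["width"],4),"ff",round(s["finger_force"],1)); return s
E
python3 - <<'E'
from h import *
U=[.4968,.0445,-.1785]; L=[.482,.1714,-.0900]
s=pick_sign([U[0],U[1],.2],U[2]); R=rot(U[2],s); g=.0160
print("sign",s)
bot.command_gripper(.046,40)
bot.goto([U[0],U[1],.16],R)
bot.movel([U[0],U[1],.08]); 
bot.movel([U[0],U[1],g],v=.06); st("down")
bot.command_gripper(0.0,40); st("grip")
bot.movel([U[0],U[1],.10],v=.08); st("up")
bot.movel([L[0],L[1],.10],v=.12,rotation=rot(L[2],s)); bot.dwell(.3); a=st("over")
z=a["tool_pos"][2]-g
im=bot.camera("top"); cv2.imwrite("pics/over.png",im[:,:,::-1])
for n in P:
    if n=="scene": bot.camera(n)
    d=bot.silhouettes("upper_basket",n)
    for e in d: print(n,e["conf"],e["box"],e["region"].sum())
cv2.imwrite("pics/over2.png",cv2.resize(np.hstack([im[200:330,170:330],bot.camera("scene")[110:240,150:310]])[:,:,::-1],None,fx=2.4,fy=2.4))
E
```

```text
[(np.float64(0.06413921821540347), 1)]
sign 1
down t 5.47 pos [0.4972 0.0445 0.0164] F [0.19 0.02 0.12] M [-0.03  0.02 -0.03] w 0.046 ff 0.0
grip t 5.85 pos [0.4971 0.0445 0.0164] F [-0.62 -0.57  3.06] M [ 0.02  0.12 -0.05] w 0.0132 ff 39.8
up t 7.05 pos [0.4962 0.0446 0.0993] F [-0.1  -0.66 -2.55] M [ 0.   -0.01 -0.02] w 0.0132 ff 39.2
over t 8.57 pos [0.4821 0.171  0.1   ] F [-0.69  0.55 -2.6 ] M [ 0.01 -0.03 -0.04] w 0.0132 ff 39.2
scene 0.94 [172.0, 148.3, 248.1, 197.4] 2216
top 0.89 [194.6, 242.5, 255.0, 301.0] 1344
```

View pics/over2.png

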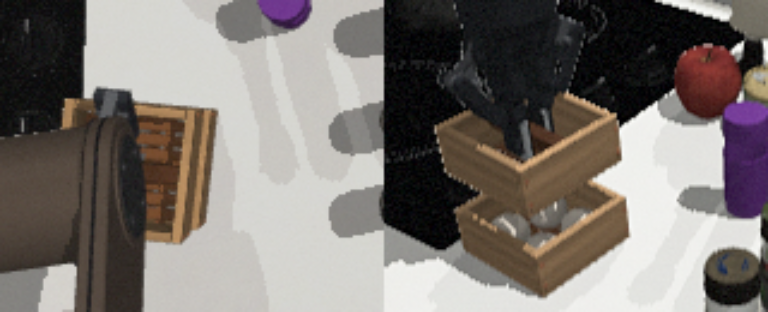

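The basket hangs level and square above the bun basket. I'll lower it until it touches, then look before letting go.

Run:
```python
from h import *
L=[.482,.1714]; g=.0163; f0=st()["force"][2]
bot.movel([*L,.046+g+.004],v=.06); f0=st()["force"][2]
for k in range(1,14):
    z=.046+g+.004-k*.0006
    bot.movel([*L,z],v=.03); bot.dwell(.08); f=bot.read_state()["force"][2]
    if f-f0>2.: break
st(f"contact {k} {z:.4f}")
a=bot.camera("top");b=bot.camera("scene")
cv2.imwrite("pics/put.png",np.hstack([cv2.resize(a[220:320,180:270],None,fx=4,fy=4,interpolation=2),cv2.resize(b[140:240,160:260],None,fx=4,fy=4,interpolation=2)])[:,:,::-1])
```

```text
t 8.82 pos [0.482  0.1713 0.1   ] F [-0.85 -0.65 -2.48] M [ 0.04  0.02 -0.01] w 0.0131 ff 39.2
 t 9.53 pos [0.4821 0.1714 0.0662] F [-0.47 -0.43 -2.36] M [-0.05 -0.02  0.06] w 0.0133 ff 39.2
contact 7 0.0621 t 11.86 pos [0.4821 0.1714 0.0624] F [-1.09 -1.02  1.27] M [-0.07  0.26  0.01] w 0.0134 ff 39.7
```

View pics/put.png

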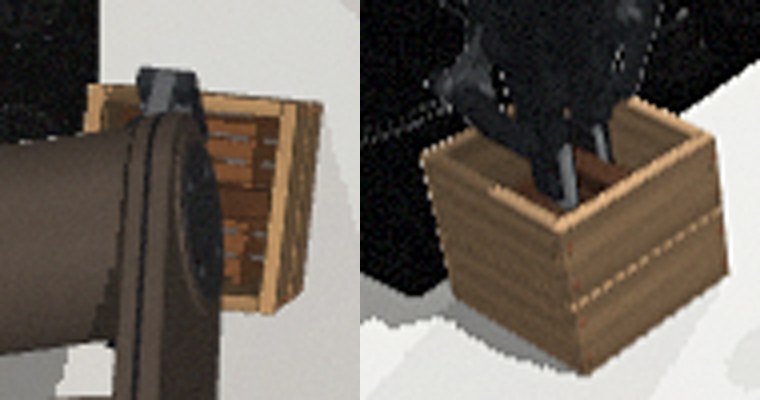

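Contact came at the expected height. A thin lit sliver of the lower rim shows along the -y face, so the upper basket sits about 1–2 mm too far towards +y. I'll shift it slightly, release it and check.

Run:
```python
from h import *
x,y=.482,.1714-.0015
bot.movel([.482,.1714,.0645],v=.03); bot.movel([x,y,.0645],v=.03); bot.movel([x,y,.0621],v=.02); bot.dwell(.2); st("set")
bot.command_gripper(.044); st("open")
bot.movel([x,y,.17],v=.12)
V=[.4907,-.1918,.1140]
s=pick_sign([V[0],V[1],.2],V[2])
bot.goto([V[0],V[1],.17],rot(V[2],s)); st("over lid")
a=bot.camera("top");b=bot.camera("scene")
da=bot.silhouettes("upper_basket","top")+bot.silhouettes("lower_basket","top")
for d in da: print(d["conf"],d["box"],d["region"].sum())
cv2.imwrite("pics/rel.png",np.hstack([cv2.resize(a[220:320,180:270],None,fx=4,fy=4,interpolation=2),cv2.resize(b[140:240,160:260],None,fx=4,fy=4,interpolation=2)])[:,:,::-1])
regs=da[0]["region"]
q,f=fit({"top":regs},[box(.052,.052,-.046,.046)],[x,y,-.09],.046); print("stack fit",q,f)
for n in P:
  for d in bot.silhouettes("steamer_lid",n)[:1]: print(n,fit({n:d["region"]},LID,V)) if n=="scene" else None
```

```text
set t 12.93 pos [0.4825 0.17   0.0624] F [ 1.27 -0.6  -0.19] M [ 0.01 -0.12 -0.03] w 0.0131 ff 39.5
open t 13.32 pos [0.4818 0.1699 0.062 ] F [0.47 0.86 0.33] M [0.02 0.02 0.02] w 0.044 ff 0.0
[(np.float64(0.679316278175714), 1), (np.float64(2.4622763754140795), -1)]
over lid t 15.73 pos [ 0.4907 -0.191   0.1697] F [-0.19 -0.21 -0.63] M [-0.01  0.03  0.  ] w 0.0438 ff 0.0
0.67 [195.2, 240.6, 258.7, 296.6] 3060
0.85 [226.2, 244.3, 261.0, 291.7] 123
0.42 [325.7, 275.2, 347.7, 297.5] 426
stack fit [ 0.48357066  0.17079734 -0.09541045] 0.06825980392156862
scene (array([ 0.49097137, -0.19049945,  0.10914855]), np.float64(0.035502159827213824))
```

View pics/rel.png

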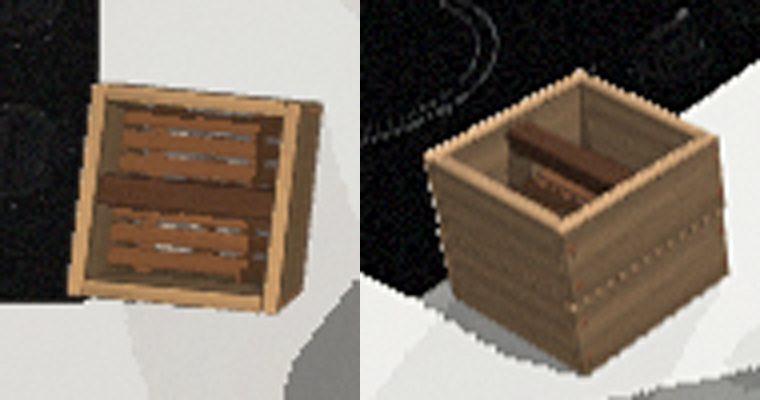

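The stack is flush to within about a millimetre. Now I take the lid over the jars.

Run:
```python
from h import *
V=[.4907,-.1916,.1135]; g=.0158; T=[.482,.1699,-.0905]
bot.command_gripper(.05,40)
bot.movel([V[0],V[1],.06],v=.12,rotation=rot(V[2])); bot.movel([V[0],V[1],g],v=.06); bot.dwell(.2); a=st("down"); g=a["tool_pos"][2]
bot.command_gripper(0.0,50); st("grip")
bot.movel([V[0],V[1],g+.155],v=.1); st("up")
bot.movel([T[0],T[1],g+.155],v=.12,rotation=rot(T[2])); bot.dwell(.2)
bot.movel([T[0],T[1],.092+.0155+g],v=.05); bot.dwell(.5); s=st("held")
q=s["eef_rot"]; print("yaw",np.arctan2(q[1,1],q[0,1]),"tilt",q[:,2],"lid z",s["tool_pos"][2]-g)
a=bot.camera("top");b=bot.camera("scene")
d=bot.silhouettes("steamer_lid","scene")
for e in d: print(e["conf"],e["box"],e["region"].sum())
im=cv2.resize(b[120:245,150:275],None,fx=4,fy=4,interpolation=2)[:,:,::-1].copy()
for X,z,c in((BASK[0],0.046,(0,255,0)),(box(.052,.052,0,.01),.1075,(0,0,255))):
    h=cv2.convexHull(proj("scene",put(X,T,z)).astype(np.float32)); cv2.polylines(im,[((h-[150,120]+.5)*4).astype(np.int32)],True,c,1)
cv2.imwrite("pics/held.png",np.hstack([im,cv2.resize(a[200:325,195:270],None,fx=4,fy=4,interpolation=2)[:,:,::-1]]))
```

```text
down t 18.42 pos [ 0.4911 -0.1918  0.0163] F [-0.53 -0.32 -0.05] M [-0.04 -0.   -0.01] w 0.0498 ff 0.0
grip t 18.83 pos [ 0.4909 -0.1918  0.0161] F [0.37 0.68 1.52] M [0.01 0.02 0.02] w 0.0128 ff 51.1
up t 20.54 pos [ 0.4903 -0.1913  0.1704] F [ 0.43 -1.28 -1.49] M [ 0.    0.01 -0.01] w 0.0131 ff 50.6
held t 25.51 pos [0.482  0.1699 0.1239] F [-0.63 -0.35 -2.04] M [-0.01 -0.04  0.03] w 0.0134 ff 50.6
yaw -0.09048343170354489 tilt [ 1.23268394e-04 -9.48012979e-07 -9.99999992e-01] lid z 0.10755181781116775
0.82 [174.9, 153.4, 245.8, 191.5] 1518
0.37 [341.8, 147.7, 372.6, 178.7] 676
```

View pics/held.png

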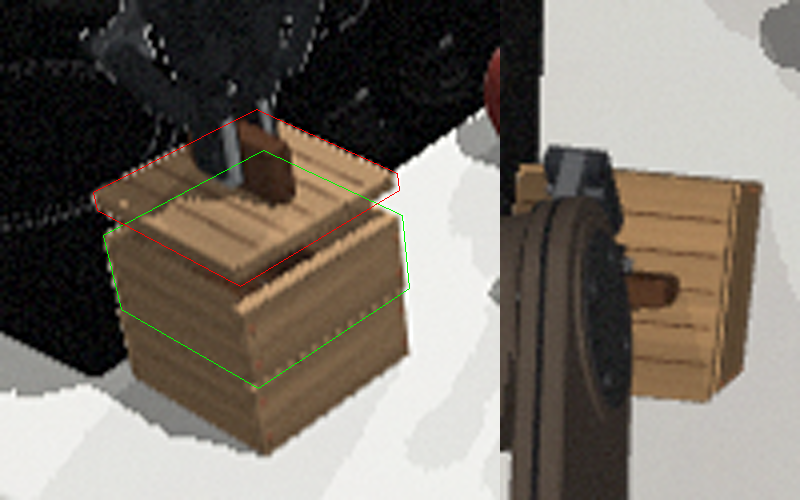

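The lid is level and square. Its outline and the basket's both match the projected models to under a pixel (about 1–2 mm), with a clear gap of about 15 mm, and the wrist force shows only its weight. Handing in.

```bash
python3 -c "
from station import bot
print(bot.finish_job())"
```

```text
the job is handed in; nothing more can be done
None
```

The job is handed in: the empty basket sits flush on the bun basket to within about 1 mm and is released, and the lid, carried over the jars, is held level, square and centred about 15 mm above its rim (about 26 s used, no bump seen in the forces I read).

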